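# Lock the airer leg at its length mark

### The job

The telescopic leg of a clothes airer lies in its cradle on the worktop, and a spring keeps pulling it in. Take hold of the grey upright fin, draw the leg out towards you until its red pointer is in line with the orange mark, and while you hold it at that length run the red cam lever along the fin, away from the pointer's side, fully to its closed end. Do not let the leg leave the mark while the lever closes, leave the small things lying about alone, and finish still gripping the fin with the pointer at the mark and the lever closed, without letting go.

Things in the scene. Friction and masses are not known exactly. Their poses are not given: they have to be found in the camera images.
- cradle: fixed grey base plate 235 x 92 x 8 mm with a black end bracket (top 44 mm above the worktop) at its far end and a steel tube along it. Origin on the worktop, under the tube. Its x axis runs along the leg, away from the robot; its y axis is crosswise, to the robot's left; z up. Turned up to 20 degrees. A wall shelf hangs over the back of the worktop: come in low and keep the wrist away from it
- mark_clip: orange clip 5 mm (along the leg) x 20 mm, 10 mm high, on the white scale along the -y side of the cradle, 43 mm from the leg's axis, axes parallel to the cradle's; it marks the wanted length. Fixed during the task, but placed differently each time. Origin in the middle of its underside, 11 mm above the worktop
- mark (a point): the middle of the orange clip, 4 mm above its origin
- pointer (a point): tip region of the red pointer, 4 mm wide, that sticks out of the -y side of the leg's black collar, 20 mm above the worktop and 34 mm from the leg's axis. It has the same position along the leg (cradle x) as the middle of the fin. The leg is at its length when the pointer's cradle x equals that of mark
- leg (a joint): how far the leg is drawn out, m: 0 = pushed in, where the spring keeps it at the start; grows as the leg moves to the cradle's -x (towards the robot), to 0.085 at the stop. The mark lies at 0.04 to 0.075. The spring pulls it back with 2 N at 0 and 5 N at 0.075; let go, it runs back
- grip_point (a point): point inside the grey upright fin on the leg's collar, where the pads may grip, closing along the cradle's x: 24 mm to the -y side of the leg's axis, 70 mm above the worktop, clear of the lever. The fin (geom fin) is 14 mm thick along the leg, 112 mm long crosswise (46 mm to the -y side of the axis, 66 mm to +y), 49 to 85 mm above the worktop; under it the black collar, 34 x 44 mm, 45 mm high
- cam (a joint): how far the cam lever has been slid, m: 0 = open, 0.030 = fully closed (a stop). It grows as the lever moves along the fin to the cradle's +y. It starts between 0 and 0.006, slides with about 2.5 N of friction and stays where it is left
- cam_face (a point): middle of the lever's -y face. The lever is a red saddle over the fin, 37 mm wide along the leg, 20 mm long along the fin, 51 to 93 mm above the worktop, with a short tail on its +y side. Its cheeks stand out 11 mm from the fin's sides, so fingers that straddle the fin push them with their flanks. The face is 40 mm to the +y side of the leg's axis when closed, 10 to 16 mm at the start
- tape_measure: red round tape measure, 54 x 61 x 18 mm, lying loose; leave alone
- nail_brush: orange nail brush, 30 x 85 x 23 mm, lying loose; leave alone
- thread_spool: blue thread spool, 28 x 41 x 42 mm, standing loose; leave alone

How it is judged:
By the outcome, as a careful person would: the job done as asked, in the order asked, and still so for the second after the job is handed in, while the arm keeps its last pose, push and grip.
It also fails if it takes over 35 s, if anything falls off the work surface, if the arm or the gripper's body presses on something with over 40 N, if the wrist force passes 120 N, or if a joint passes its speed limit or range.

### The arm

A 6-joint arm with a two-finger parallel gripper is mounted at the origin on a cart in front of the work surface, level with it; the furniture and walls round the work are solid. World frame = base frame: x ahead of the robot, y to its left, z up, the work surface at z = 0. Lengths are in mm, angles in rad, forces in N, time in s.
With the tool pointing down it reaches from about 350 to 875 mm from the base axis. Payload 4.2 kg.
Tool frame: the origin (TCP) lies at the very end of the fingers, on their centre line; the grasp point (between the pads) lies 19 mm behind it; z points along the fingers, y is the line along which they close (so a half turn about z gives the same grasp; the last joint's range is limited). The gripper opens to 85 mm and grips with 20 to 120 N. Pads are 22 mm wide; open, the fingers measure 114 mm over their backs; the gripper's body (76 mm by 85 mm) begins 54 mm behind the grasp point. The pads swing forward as they close: fully open they stand 13 mm farther back than shut.
Start: joints at [1.55, 0.385, 0.008, 0, -1.194, -0.259], TCP at [172.57, 600.682, 199.812] pointing down, gripper open.
Joint ranges: [-3.14, 3.14], [-1.21, 2.06], [-1.07, 1.41], [-3.16, 2.05], [-2.99, -0.16], [-3.1, 3.1]. Speed limits (rad/s): [2.79, 2.79, 3.14, 3.14, 3.14, 3.14].

### API

Orientations are given as a unit quaternion [x, y, z, w].
In Python, from bench import arm, viewer gives the robot as it stands. The module is installed in compiled form; this text tells all that it offers.
- The arm moves only by the tool pendant, called after "Call:" as name(argument=value, ...) on one line, values as JSON. Schema: {"type":"object","properties":{"deltas":{"type":"array","items":{"type":"array","prefixItems":[{"type":"array","items":{"type":"number"},"minItems":3,"maxItems":3},{"type":"array","items":{"type":"number"},"minItems":3,"maxItems":3}],"minItems":2,"maxItems":2},"minItems":1,"maxItems":10},"finger_gap":{"type":"number"},"only":{"type":"string"},"quiet":{"type":"boolean"},"lines":{"type":"string"}},"required":["deltas"],"additionalProperties":false}. deltas is a list of rows, 1 to 10 of them, each written [[dx, dy, dz], [rx, ry, rz]]: dx, dy, dz in mm, then a rotation vector rx, ry, rz in rad; each row is the pose to reach, as a shift and turn from the pose commanded when the call began, along the tool's axes at that moment; what a row does not reach only later rows make up. A row lasts 1/10 s, in which the tool goes at most 50 mm and 0.15 rad, less where a joint would pass 70% of its speed; a pose out of reach is approached as far as the arm can. finger_gap is the finger opening in mm, set as the call begins (left out keeps the last). The fingers move at their own pace and stop on an object; the grip force is fixed at half the most. Time passes only in rows, so rows that do not move let the fingers close. The tool returns the time, the measured TCP pose, the force, the opening and the grip force at its end. only (a regular expression) keeps the lines of the reply that match it, lines (a string "A,B") keeps lines A to B, and quiet returns only ok. Input that does not fit is refused with a message, and nothing moves.
- arm.read_state(): the state, without advancing time (a new reading comes with each control period).
- viewer.get_image(name): name is "scene" or "top" or "wrist"; returns (picture, depth): 400x640x3 uint8, blue, green, red; 400x640 float32, mm along the optical axis (not along the pixel's ray), 0 where there is no reading.
- viewer.get_calibration(name): a dict with "K" (3x3 intrinsics, pixels), "rvec" (rotation vector, rad) and "tvec" (3), from world to camera coordinates, as OpenCV has them. Camera axes: x right, y down, z forward; pixel columns grow to the right and rows downward; lengths in mm; the calibration is good to about 2 mm. A picture is of the moment at which its call begins: read the wrist's pose just before it. get_calibration takes no time and is no camera call; for the wrist camera it gives the pose at the moment of the call.
- arm.job_done(): hands the job in; it is judged then, once.
The state is a dict: "clock": time; "joints": joint angles; "joint_vel": joint speeds; "joint_efforts": joint torques, N m; "position": TCP position; "ee_rot": TCP orientation; "contact_force": force on the tool from outside, world axes, zero at the start; "wrist_torque": the same for the moment, N m; "gripper_width": finger opening in mm; "grasp_force": force on a finger pad.
Only numpy, scipy, OpenCV 4.12 (cv2) and the standard library are available. Lean on these libraries where they do the work, as an engineer would, in place of code of your own. Each camera call takes 0.05 s, during which the arm holds its last target. There are 200 camera calls.

## Working session

There is one attempt and no reset: what is moved stays moved. The work goes in short steps, Python scripts to look and compute and a tool call to move; the robot and the scene stay as the last step left them, time stands still between calls to the robot, and variables do not carry over. Pictures are saved under pics/ and viewed, at most 12 in all, crops included, and the job is handed in when it is done.

```bash
mkdir -p pics; cat > h.py <<'E'
import numpy as np, cv2
from bench import arm, viewer
def cap(n,f):
    c=viewer.get_calibration(n); p,d=viewer.get_image(n)
    np.savez(f'pics/{f}.npz',p=p,d=d,**{k:np.array(c[k],float) for k in('K','rvec','tvec')}); cv2.imwrite(f'pics/{f}.png',p)
def world(f,u,v,z=None):
    a=np.load(f'pics/{f}.npz'); R=cv2.Rodrigues(a['rvec'])[0]; t=a['tvec'].ravel()
    r=np.linalg.inv(a['K'])@[u,v,1]
    if z is None:
        d=np.median(a['d'][int(v)-1:int(v)+2,int(u)-1:int(u)+2]); return R.T@(r*d-t)
    o=-R.T@t; w=R.T@r; return o+w*(z-o[2])/w[2]
E
python3 - <<'E'
from h import *
s=arm.read_state(); print({k:np.round(v,3) for k,v in s.items()})
cap('top','t1'); cap('scene','s1')
a,b=cv2.imread('pics/t1.png'),cv2.imread('pics/s1.png')
E
```

```text
{'clock': np.float64(0.0), 'joints': array([ 1.55 ,  0.386,  0.007, -0.   , -1.194, -0.259]), 'joint_vel': array([ 0.   ,  0.   ,  0.001, -0.001, -0.   ,  0.001]), 'joint_efforts': array([ 0.0000e+00, -3.9228e+01,  1.8840e+01,  4.1860e+00, -5.0000e-03,
        0.0000e+00]), 'position': array([172.421, 600.063, 198.747]), 'ee_rot': array([ 0.99 , -0.14 , -0.   ,  0.001]), 'contact_force': array([-0.464,  0.553,  0.062]), 'wrist_torque': array([-0.039, -0.005, -0.02 ]), 'grasp_force': np.float64(0.0), 'gripper_width': np.float64(85.391)}
```

View pics/t1.png

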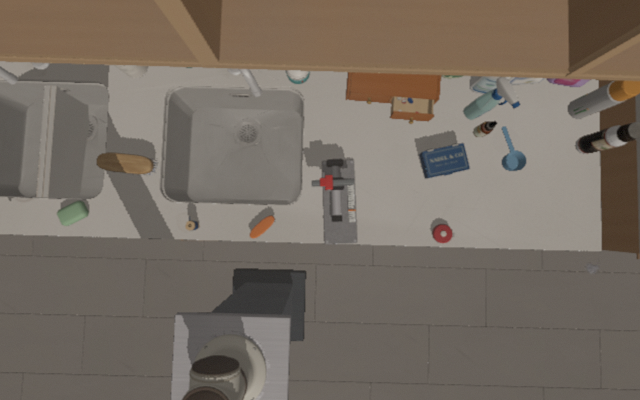

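View pics/s1.png

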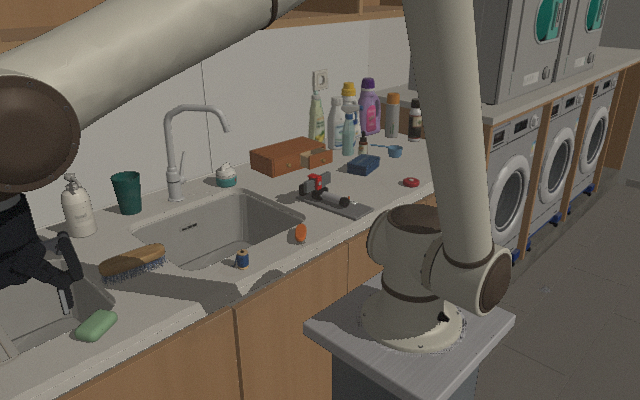

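The top view shows the cradle near (340,200), with the red lever at (327,182), the fin along v≈183 and the orange mark near (352,208). The brush is at (262,226) and the tape at (443,233). I'll enlarge this area next.

```bash
python3 - <<'E'
from h import *
a=cv2.imread('pics/t1.png')[145:255,285:385]; b=cv2.imread('pics/s1.png')[160:225,290:380]
A=cv2.resize(a,None,fx=5,fy=5,interpolation=cv2.INTER_CUBIC);cv2.imwrite('pics/t1c.png',A)
for n,u,v in[('bracket',335,163),('plate near L',325,241),('plate near R',356,241),('plate far R',354,160),('lever',327,182),('fin right',344,183),('brush',262,226),('tape',443,233),('clip',352,208)]:
    print(n,world('t1',u,v).round(1))
E
```

```text
bracket [ 576.4 -271.3   44.1]
plate near L [ 362.8 -250.9    9.3]
plate near R [ 365.2 -337.3    7.3]
plate far R [ 5.938e+02 -3.272e+02  2.000e-01]
lever [ 518.6 -249.6   93.1]
fin right [ 518.2 -294.1   85. ]
brush [399.4 -76.3  21.7]
tape [ 394.7 -575.8   19.3]
clip [ 456.6 -323.6   11.7]
```

View pics/t1c.png

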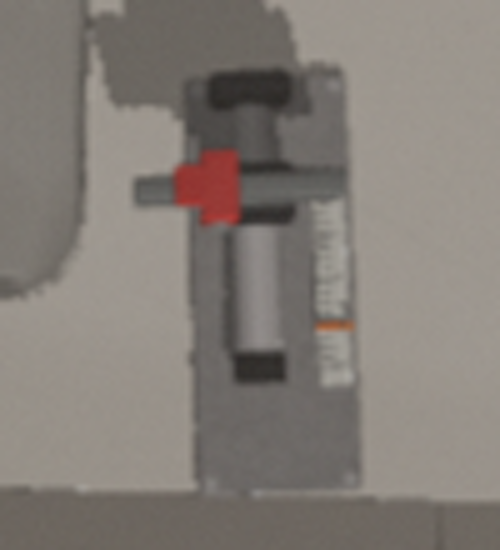

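The crop shows the cradle turned by about +2°, the lever face near crop (240,190), the fin running right to (345,180), and the clip at (336,326). I'll move over and turn the tool so its y axis runs along the leg.

Call:
pendant(deltas=[[[33,32,0],[0,0,0.12]],[[66,64,0],[0,0,0.25]],[[99,96,0],[0,0,0.37]],[[132,128,0],[0,0,0.5]],[[165,160,0],[0,0,0.62]],[[198,192,0],[0,0,0.75]],[[231,224,0],[0,0,0.87]],[[264,256,0],[0,0,1.0]],[[297,288,0],[0,0,1.12]],[[330,320,0],[0,0,1.25]]])

```text
clock: 1.1
position: [401.6, 200.1, 199.8]
ee_rot: [0.72, -0.694, -0.0, 0.0]
contact_force: [1.3, 0.2, 0.2]
gripper_width: 85.3
grasp_force: 0.0
```

```bash
python3 - <<'E'
from h import *
s=arm.read_state(); print(s['ee_rot'].round(3),s['joints'].round(3))
for u,v in[(340,60),(340,72),(340,40),(258,95)]: print(world('t1',u,v).round(0))
E
```

```text
[ 0.72  -0.694 -0.     0.   ] [ 0.826  0.08  -0.4   -0.    -1.091 -0.79 ]
[ 649. -252.  520.]
[ 847. -281.    4.]
[ 678. -251.  520.]
[693. -87. 234.]
```

Call:
pendant(deltas=[[[48,-3,0],[0,0,0]],[[96,-6,0],[0,0,0]],[[144,-9,0],[0,0,0]],[[192,-12,0],[0,0,0]],[[240,-15,0],[0,0,0]],[[288,-18,0],[0,0,0]],[[336,-21,0],[0,0,0]],[[384,-24,0],[0,0,0]],[[432,-27,0],[0,0,0]],[[480,-30,0],[0,0,0]]])

```text
clock: 2.1
position: [450.6, -278.4, 199.5]
ee_rot: [0.721, -0.693, -0.0, 0.0]
contact_force: [1.1, 1.3, 1.0]
gripper_width: 85.6
grasp_force: 0.0
```

```bash
python3 - <<'E'
from h import *
import time
cap('wrist','w1'); s=arm.read_state();print(s['position'],s['joints'].round(3))
E
```

```text
[ 451.31228879 -283.97513486  199.01970711] [-0.256  0.229 -0.22   0.003 -1.122  0.291]
```

View pics/w1.png

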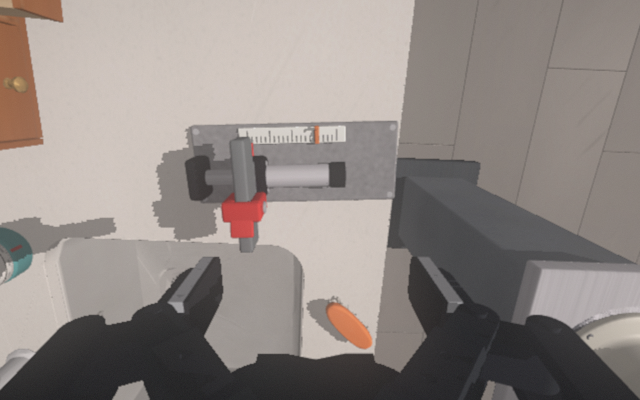

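The wrist view shows the cradle lying along image columns. The fin runs from (242,140) to (248,250), the lever is at (245,208), the clip at (317,135), and the pointer is a small red patch at (250,150). I'll enlarge it and measure.

```bash
python3 - <<'E'
from h import *
a=cv2.imread('pics/w1.png')[115:260,180:345]
cv2.imwrite('pics/w1c.png',cv2.resize(a,None,fx=4,fy=4,interpolation=cv2.INTER_CUBIC)[:, :])
for n,u,v in[('clip',317,135),('fin -y end',242,142),('fin mid',242,170),('fin ps',243,190),('lever',243,200),('fin +y',248,245),('tube1',275,176),('tube2',320,175),('pl',195,127),('pl',393,123),('pl2',393,197)]:
    print(n,(u,v),world('w1',u,v).round(1))
E
```

```text
clip (317, 135) [ 449.5 -322.7   14.6]
fin -y end (242, 142) [ 517.6 -319.6   83.7]
fin mid (242, 170) [ 518.  -294.2   84.9]
fin ps (243, 190) [ 517.5 -275.2   85.2]
lever (243, 200) [ 517.8 -265.4   84.9]
fin +y (248, 245) [ 514.  -219.    84.9]
tube1 (275, 176) [ 493.1 -279.6   38.5]
tube2 (320, 175) [ 444.8 -282.7   39. ]
pl (195, 127) [ 586.6 -325.5    8.2]
pl (393, 123) [ 365.  -338.7    7.9]
pl2 (393, 197) [ 355.3 -252.7    7.2]
```

View pics/w1c.png

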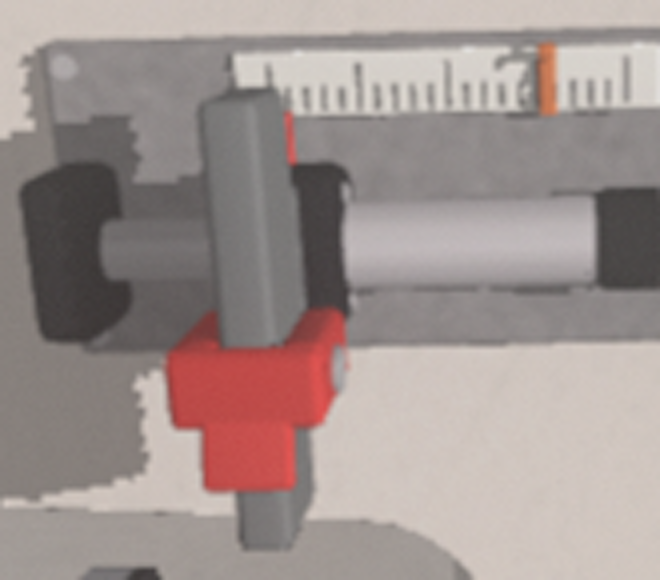

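The crop shows the clip at (547,80), fin top-face centres at (240,95) and (266,545), and the lever's -y face at crop y≈345. I'll fit the plate, fin and clip from the depth data.

```bash
cat >> h.py <<'E'
def cloud(f):
    a=np.load(f'pics/{f}.npz'); R=cv2.Rodrigues(a['rvec'])[0]; v,u=np.mgrid[:400,:640]; d=a['d']
    X=(np.stack([u,v,0*u+1],-1)@np.linalg.inv(a['K']).T*d[...,None]-a['tvec'].ravel())@R
    return X,a['p'].astype(int),d>0
def fit(f,near=None):
    X,p,ok=cloud(f); b,g,r=p[...,0],p[...,1],p[...,2]
    ok&=(X[...,0]>340)&(X[...,0]<610)&(X[...,1]>-360)&(X[...,1]<-190)
    z=X[...,2]
    for n,m in dict(plate=ok&(z>5)&(z<10.5),fin=ok&(z>82)&(z<88)&(abs(r-b)<25),lever=ok&(z>88)&(z<97)&(r>g+60),
        clip=ok&(z<26)&(r>g+50)&(g>b+25), pointer=ok&(z<30)&(z>12)&(r>g+50)&(g<b+25)).items():
        m=cv2.morphologyEx(m.astype(np.uint8),cv2.MORPH_OPEN,np.ones((2,2),np.uint8))>0 if n in('plate','fin') else m
        q=X[m]
        if len(q)<4: print(n,len(q)); continue
        c,s,t=cv2.minAreaRect(q[:,:2].astype(np.float32)); print(f,n,len(q),'mean',q.mean(0).round(1),'rect',np.round(c,1),np.round(s,1),round(t,1))
E
python3 - <<'E'
from h import *
fit('w1');fit('t1')
for c in [(547,80)]: print('clip z21',world('w1',180+c[0]/4,115+c[1]/4,21).round(1))
for c in [(241,97),(252,340),(266,543)]: print('fin z85',world('w1',180+c[0]/4,115+c[1]/4,85).round(1))
E
```

```text
w1 plate 9267 mean [ 451.2 -292.1    5.8] rect [ 342.3 -225.5] [193.1 534. ] 65.0
w1 fin 1096 mean [ 520.  -277.5   82.4] rect [ 537.6 -217.7] [313.4  57.3] 68.4
w1 lever 1010 mean [ 518.  -252.3   93.4] rect [ 518.  -248.7] [34.9 33.1] 4.3
w1 clip 59 mean [ 449.9 -323.7   15.4] rect [ 450.1 -323.9] [ 3.4 17.8] 2.3
w1 pointer 21 mean [ 507.5 -308.    20. ] rect [ 485.8 -313.5] [74.1 14.5] 11.9
t1 plate 998 mean [ 444.6 -289.4    9.4] rect [ 442.7 -279.5] [288.7 114.7] 3.8
t1 fin 111 mean [ 518.6 -270.    89.2] rect [ 473.4 -273.5] [105.  118.4] 4.6
t1 lever 122 mean [ 519.6 -249.6   94. ] rect [ 519.  -246.7] [34.4 29.9] 7.2
t1 clip 4 mean [ 450.8 -319.2   15.5] rect [ 450.8 -319.2] [0.1 8.2] 1.3
pointer 1
clip z21 [ 449.9 -323.2   21. ]
fin z85 [ 518.8 -322.1   85. ]
fin z85 [ 517.8 -265.4   85. ]
fin z85 [ 515.6 -212.8   85. ]
```

```bash
sed -i 's/np.ones((2,2)/np.ones((3,3)/' h.py; python3 - <<'E'
from h import *
fit('w1')
X,p,ok=cloud('w1'); z=X[...,2]; b,r=p[...,0],p[...,2]
m=ok&(z>83.5)&(z<87)&(abs(r-b)<25)
P=[]
for v in range(138,256):
    u=np.where(m[v,225:265])[0]+225
    if 8<len(u): P.append(np.append(X[v,u,:2].mean(0),[X[v,u,0].min(),X[v,u,0].max()]))
P=np.array(P); print(len(P),P[::8].round(1).tolist())
print('fin deg',-np.degrees(np.polyfit(P[:,1],P[:,0],1)[0]))
m=ok&(z>5.5)&(z<10.5)
E=[]
for u in range(205,390,4):
    v=np.where(m[105:160,u])[0]+105
    if len(v): E.append(X[v.min(),u,:2])
E=np.array(E); k=np.polyfit(E[:,0],E[:,1],1); print('edge deg',np.degrees(k[0]),'y at 450',np.polyval(k,450),np.abs(E[:,1]-np.polyval(k,E[:,0])).max())
m=ok&(z>36)&(z<41); 
T=np.array([X[170:182,u][np.argmax(X[170:182,u,2])][:2] for u in range(272,326,3)]); print('tube deg',np.degrees(np.polyfit(T[:,0],T[:,1],1)[0]))
E
```

```text
w1 plate 9186 mean [ 453.3 -293.6    8.2] rect [ 473.8 -288.3] [234.6  92.1] 3.7
w1 fin 1088 mean [ 520.5 -280.    84.9] rect [ 520.  -265.7] [ 14.1 111.3] 3.6
w1 lever 1010 mean [ 518.  -252.3   93.4] rect [ 518.  -248.7] [34.9 33.1] 4.3
w1 clip 59 mean [ 449.9 -323.7   15.4] rect [ 450.1 -323.9] [ 3.4 17.8] 2.3
w1 pointer 21 mean [ 507.5 -308.    20. ] rect [ 485.8 -313.5] [74.1 14.5] 11.9
75 [[523.6, -320.3, 518.5, 529.2], [523.0, -313.2, 517.7, 528.5], [522.6, -306.1, 516.7, 528.7], [522.0, -298.7, 516.2, 527.9], [521.3, -291.2, 515.6, 527.4], [521.0, -283.7, 515.6, 527.0], [520.9, -275.9, 514.8, 527.2], [519.3, -268.3, 514.0, 525.5], [516.9, -222.1, 511.2, 522.7], [516.6, -213.6, 510.0, 523.3]]
fin deg 3.58035858749617
edge deg 3.5874898880420276 y at 450 -335.31786716496424 0.8752380178806334
tube deg 27.946747247087867
```

The plate rect (234.6×92.1) and the fin rect (14.1×111.3, z 85) match the given sizes. The cradle is turned 3.65° and the leg axis at the fin is (520.6, -275.7). The grip point is (522.1, -299.7) and the draw needed is about 73.5 mm. I'll approach from above.

Call:
pendant(deltas=[[[6,-24,20],[0,0,-0.01]],[[12,-47,45],[0,0,-0.024]],[[18,-70,70],[0,0,-0.024]],[[18,-70,90],[0,0,-0.024]],[[18,-70,90],[0,0,-0.024]],[[18,-70,90],[0,0,-0.024]]], finger_gap=45)

```text
clock: 2.75
position: [521.4, -291.5, 109.8]
ee_rot: [0.73, -0.684, -0.0, 0.0]
contact_force: [0.3, -0.3, 0.9]
gripper_width: 45.1
grasp_force: 0.0
```

```bash
python3 - <<'E'
from h import *
s=arm.read_state(); p=s['position']; x,y,z,w=s['ee_rot']; psi=2*np.arctan2(y,x); print(p,np.degrees(psi),s['joints'].round(2))
d=np.array([522.1,-299.7,53])-p; print('tool d',d@[np.cos(psi),np.sin(psi),0],d@[np.sin(psi),-np.cos(psi),0],-d[2])
E
```

```text
[ 521.42641964 -291.50251027  109.76421114] -86.25782751341355 [-0.24  0.42 -0.19  0.   -0.97  0.3 ]
tool d 8.223973881363747 -0.13712021718456538 56.76421113949155
```

Call:
pendant(deltas=[[[8,0,20],[0,0,0]],[[8,0,40],[0,0,0]],[[8,0,57],[0,0,0]],[[8,0,57],[0,0,0]],[[8,0,57],[0,0,0]]], finger_gap=45)

```text
clock: 3.25
position: [523.0, -299.8, 54.6]
ee_rot: [0.73, -0.684, 0.001, -0.0]
contact_force: [0.2, -0.2, 0.9]
gripper_width: 45.2
grasp_force: 0.0
```

```bash
python3 - <<'E'
from h import *
cap('wrist','w2'); fit('w2')
a=cv2.imread('pics/w2.png'); cv2.imwrite('pics/w2v.png',a)
E
```

```text
w2 plate 19637 mean [ 457.1 -300.2    8.2] rect [ 474.  -288.9] [234.9  91.5] 3.7
w2 fin 2774 mean [ 521.8 -294.3   84.9] rect [ 521.6 -291.3] [13.7 61.1] 4.3
w2 lever 2031 mean [ 519.3 -258.7   92.6] rect [ 519.  -256.6] [35.9 18.3] 3.3
w2 clip 130 mean [ 450.6 -323.3   16.4] rect [ 449.9 -323.4] [ 5.2 18.9] 6.5
w2 pointer 12 mean [ 451.6 -323.8   16.4] rect [ 451.1 -323.3] [ 4.1 19.2] 8.1
```

View pics/w2v.png

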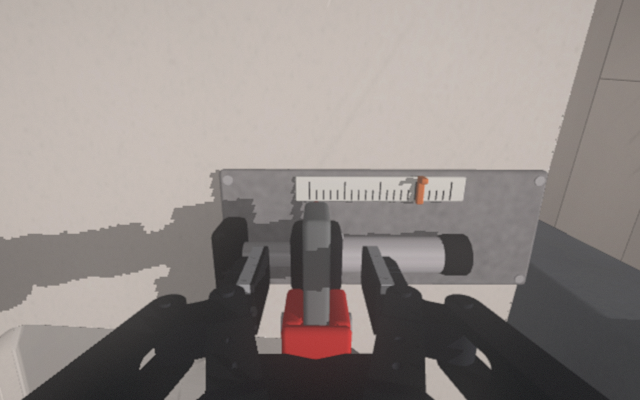

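The fingers straddle the fin at about (316,260) centrally, the lever is clear below it at (316,320), and the clip is at (421,190). Closing the gripper now.

Call:
pendant(deltas=[[[0,0,0],[0,0,0]],[[0,0,0],[0,0,0]],[[0,0,0],[0,0,0]],[[0,0,0],[0,0,0]],[[0,0,0],[0,0,0]]], finger_gap=8)

```text
clock: 3.8
position: [522.6, -299.7, 53.8]
ee_rot: [0.73, -0.684, 0.001, -0.0]
contact_force: [-2.3, 0.5, 6.4]
gripper_width: 7.9
grasp_force: 2.9
```

Width 7.9 is less than the fin's 14 mm, so I'll take another look.

```bash
python3 - <<'E'
from h import *
cap('wrist','w3'); fit('w3'); s=arm.read_state(); print(s['gripper_width'],s['grasp_force'],s['contact_force'],s['position'])
a=cv2.imread('pics/w3.png')[160:400,180:460]; cv2.imwrite('pics/w3v.png',cv2.resize(a,None,fx=2.5,fy=2.5,interpolation=cv2.INTER_CUBIC))
E
```

```text
w3 plate 20093 mean [ 457.8 -299.     8.2] rect [ 474.1 -288.8] [234.6  91.7] 3.7
w3 fin 2033 mean [ 522.  -295.5   85. ] rect [ 521.9 -292. ] [13.9 59.4] 3.0
w3 lever 939 mean [ 519.7 -258.1   92.9] rect [ 519.8 -257.2] [17.1 17. ] 4.6
w3 clip 129 mean [ 450.5 -323.1   16.3] rect [ 449.9 -323.5] [ 5.1 18.8] 6.4
w3 pointer 12 mean [ 451.9 -325.6   16.6] rect [ 452.2 -325.1] [16.   2.5] 85.0
8.109964122996603 2.901466854143564 [-1.44971264  1.38369217  5.24609081] [ 522.63056265 -299.70912553   53.87591324]
```

View pics/w3v.png

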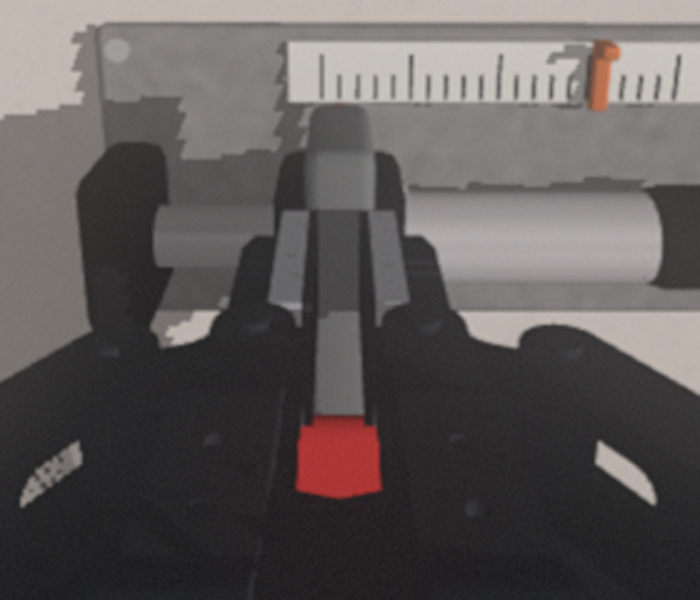

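The pads lie against both fin faces (crop x≈310 and 370), but only lightly loaded. I'll command them fully closed to build the grip.

Call:
pendant(deltas=[[[0,0,0],[0,0,0]],[[0,0,0],[0,0,0]],[[0,0,0],[0,0,0]],[[0,0,0],[0,0,0]]], finger_gap=0)

```text
clock: 4.25
position: [522.8, -299.8, 53.7]
ee_rot: [0.73, -0.684, 0.001, -0.0]
contact_force: [-0.5, 0.2, 5.0]
gripper_width: 0.3
grasp_force: 2.8
```

```bash
python3 - <<'E'
from h import *
cap('wrist','w4'); fit('w4'); s=arm.read_state(); print(s['gripper_width'],s['grasp_force'],s['contact_force'],s['wrist_torque'],s['position'])
a=cv2.imread('pics/w4.png')[160:400,180:460]; cv2.imwrite('pics/w4v.png',cv2.resize(a,None,fx=2.5,fy=2.5,interpolation=cv2.INTER_CUBIC))
E
```

```text
w4 plate 20385 mean [ 459.2 -298.5    8.2] rect [ 473.8 -289.1] [235.   91.5] 3.7
w4 fin 663 mean [ 523.1 -315.8   84.7] rect [ 523.3 -315.4] [13.8 12.9] 3.6
w4 lever 295 mean [ 519.7 -256.9   93.1] rect [ 520.1 -256.7] [ 6.8 16.5] 7.9
w4 clip 128 mean [ 450.5 -323.1   16.3] rect [ 450.8 -323.5] [ 4.4 19.1] 6.1
w4 pointer 10 mean [ 452.1 -325.5   17.9] rect [ 452.5 -324.9] [16.7  2.7] 84.7
0.16342482230043048 2.846144288778305 [-1.17347429  0.39748114  4.83124525] [0.16240773 0.23921071 0.00237876] [ 522.69962607 -299.74830774   53.63561607]
```

View pics/w4v.png

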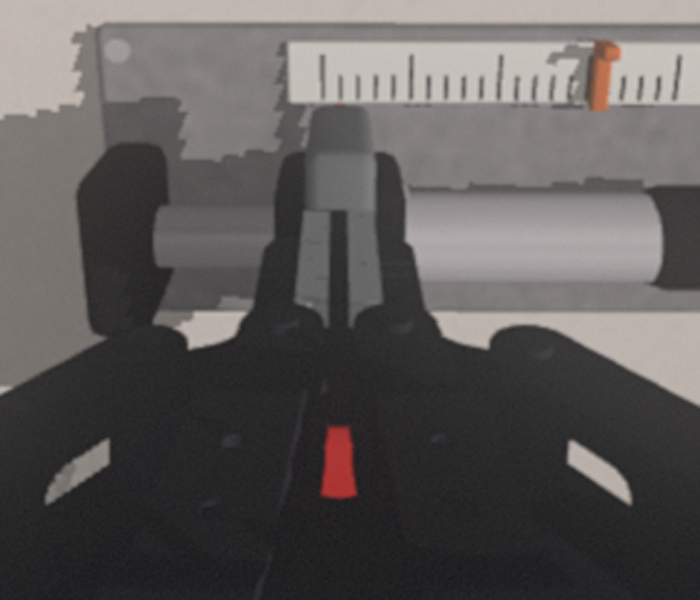

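```bash
python3 - <<'E'
from h import *
for f,pts in(('w4',[(315,215),(315,250),(315,280),(365,215),(365,250),(365,280),(340,250),(340,180)]),('w3',[(295,220),(290,260),(285,290),(385,260),(340,260),(340,350)])):
  for c in pts: print(f,c,world(f,180+c[0]/2.5,160+c[1]/2.5).round(1))
a=np.load('pics/w4.npz'); R=cv2.Rodrigues(a['rvec'])[0]; print('cam',-R.T@a['tvec'].ravel(), R[2])
E
```

```text
w4 (315, 215) [ 527.2 -311.6   91.7]
w4 (315, 250) [ 526.8 -311.3  105.3]
w4 (315, 280) [ 526.6 -311.5  115.9]
w4 (365, 215) [ 517.9 -311.9   91.2]
w4 (365, 250) [ 518.4 -312.   105.7]
w4 (365, 280) [ 518.7 -311.9  115.7]
w4 (340, 250) [ 522.6 -311.7  105.5]
w4 (340, 180) [ 522.9 -316.5   85.8]
w3 (295, 220) [ 530.8 -311.    93.6]
w3 (290, 260) [ 530.8 -311.5  110.1]
w3 (285, 290) [ 531.  -311.2  119.3]
w3 (385, 260) [ 515.1 -312.3  109.6]
w3 (340, 260) [ 521.6 -298.8   84.8]
w3 (340, 350) [ 520.3 -278.5   85.5]
cam [ 527.01881769 -373.97619591  227.9633399 ] [-0.01822563  0.28670094 -0.95784675]
```

The pads closed above the fin: their flanks end near z≈90, while the reported TCP height is 54. I'll check the real fingertip height in the earlier open-finger shots.

```bash
python3 - <<'E'
from h import *
for f,us in(('w1',range(165,225,6)),('w2',range(236,272,4)),('w2',range(362,400,4))):
    X,p,ok=cloud(f)
    y0=-284 if f=='w1' else -300
    for u in us:
        c=X[:,u]; d=np.load(f'pics/{f}.npz')['d'][:,u]
        m=(d>0)&(d<(230 if f=='w1' else 230))&(abs(c[:,1]-y0)<16)&(c[:,2]>(100 if f=='w1' else 60))
        if m.sum(): v=np.where(m)[0]; print(f,u,v[0],c[v[0]].round(1),c[v[len(v)//2]].round(1))
E
```

```text
w1 165 291 [ 507.1 -284.   268.6] [ 487.9 -295.2  309. ]
w1 171 284 [ 507.  -284.   263.7] [ 486.7 -295.5  308.3]
w1 177 277 [ 506.9 -283.9  258.2] [ 486.  -295.2  306.4]
w1 183 272 [ 506.  -284.1  254.4] [ 485.1 -294.8  305.2]
w1 189 268 [ 505.3 -283.5  249.7] [ 483.6 -295.2  304.8]
w1 195 265 [ 500.3 -288.1  255.4] [ 482.5 -295.   303.8]
w1 201 258 [ 499.8 -288.5  249.6] [ 493.  -270.8  272.7]
w1 207 257 [ 497.3 -288.9  249.3] [ 492.6 -270.4  267. ]
w1 213 257 [ 494.8 -288.8  248.9] [ 492.6 -270.2  259.5]
w1 219 259 [ 493.7 -285.5  244.3] [ 492.7 -268.1  250.7]
w2 236 260 [ 558.5 -305.9   99.6] [ 550.3 -310.5  133.7]
w2 240 258 [ 557.4 -305.4   96.4] [ 549.3 -311.1  131.9]
w2 244 257 [ 555.7 -305.8   96.1] [ 549.1 -308.9  126.5]
w2 248 256 [ 552.3 -310.3  103.7] [ 547.8 -308.4  125.5]
w2 252 247 [ 552.6 -309.7   93.2] [ 546.2 -309.5  126.5]
w2 256 247 [ 550.7 -309.8   93.1] [ 545.5 -305.   122. ]
w2 260 247 [ 548.7 -310.5   94.3] [ 545.2 -299.8  113.7]
w2 264 247 [ 547.1 -309.6   92.2] [ 544.8 -294.4  105.2]
w2 268 252 [ 545.7 -305.3   88.4] [ 535.5 -309.7  160.3]
w2 362 247 [ 501.  -312.2   91.1] [ 499.6 -291.9   96.5]
w2 366 247 [ 499.8 -313.7   94.4] [ 500.1 -298.1  107.9]
w2 370 247 [ 497.6 -313.2   92.9] [ 500.3 -304.3  115.5]
w2 374 247 [ 496.  -313.7   93.8] [ 500.6 -308.8  123.3]
w2 378 250 [ 494.7 -313.7   96.8] [ 500.3 -313.3  126.5]
w2 382 257 [ 492.1 -309.8   95.6] [ 498.4 -312.3  125.2]
w2 386 257 [ 490.5 -310.2   96.3] [ 497.  -312.6  125.6]
w2 390 258 [ 488.8 -310.2   97.1] [ 496.4 -314.   128.5]
w2 394 261 [ 487.4 -309.9   99.2] [ 495.3 -314.2  130. ]
w2 398 269 [ 487.9 -310.6  107.9] [ 495.1 -314.4  134.6]
```

Consistent: the fingertips really end about 31 mm above the reported TCP z. I'll check where the gripper body starts before going deeper.

```bash
python3 - <<'E'
from h import *
for f in('w4','w1'):
    X,p,ok=cloud(f)
    for u in(250,290,316,345): print(f,u,[X[v,u].round(0).tolist() for v in(362,370,380,390,398)])
E
```

```text
w4 250 [[538.0, -316.0, 168.0], [538.0, -316.0, 170.0], [537.0, -316.0, 173.0], [536.0, -320.0, 178.0], [536.0, -320.0, 181.0]]
w4 290 [[529.0, -317.0, 168.0], [529.0, -316.0, 170.0], [529.0, -314.0, 170.0], [529.0, -312.0, 171.0], [529.0, -310.0, 172.0]]
w4 316 [[523.0, -310.0, 161.0], [523.0, -312.0, 165.0], [523.0, -312.0, 168.0], [523.0, -312.0, 171.0], [523.0, -312.0, 173.0]]
w4 345 [[517.0, -319.0, 169.0], [517.0, -317.0, 170.0], [517.0, -318.0, 174.0], [517.0, -319.0, 177.0], [517.0, -318.0, 178.0]]
w1 250 [[574.0, 192.0, -196.0], [467.0, -289.0, 310.0], [466.0, -291.0, 314.0], [466.0, -289.0, 316.0], [464.0, -298.0, 326.0]]
w1 290 [[457.0, -289.0, 307.0], [457.0, -290.0, 310.0], [457.0, -291.0, 314.0], [457.0, -290.0, 316.0], [456.0, -290.0, 318.0]]
w1 316 [[450.0, -289.0, 306.0], [451.0, -290.0, 310.0], [451.0, -291.0, 314.0], [451.0, -291.0, 316.0], [451.0, -291.0, 319.0]]
w1 345 [[443.0, -290.0, 308.0], [443.0, -292.0, 311.0], [444.0, -291.0, 314.0], [444.0, -292.0, 317.0], [444.0, -291.0, 318.0]]
```

Call:
pendant(deltas=[[[0,0,-4],[0,0,0]],[[0,0,-6],[0,0,0]],[[0,0,-6],[0,0,0]]], finger_gap=45)

```text
clock: 4.6
position: [522.2, -299.4, 58.7]
ee_rot: [0.73, -0.684, -0.0, -0.0]
contact_force: [-0.2, -0.1, 0.4]
gripper_width: 43.2
grasp_force: 0.0
```

The body starts about 75 mm above the real tip, as specified, so only the reported height is off by 31 mm. Lowering to a reported z of about 22 and closing.

Call:
pendant(deltas=[[[0,0,14],[0,0,0]],[[0,0,28],[0,0,0]],[[0,0,37],[0,0,0]],[[0,0,37],[0,0,0]]], finger_gap=45)

```text
clock: 5.0
position: [520.7, -299.0, 19.6]
ee_rot: [0.73, -0.684, -0.002, 0.001]
contact_force: [0.1, 0.6, -0.5]
gripper_width: 44.8
grasp_force: 0.0
```

Call:
pendant(deltas=[[[0,0,0],[0,0,0]],[[0,0,0],[0,0,0]],[[0,0,0],[0,0,0]],[[0,0,0],[0,0,0]],[[0,0,0],[0,0,0]]], finger_gap=8)

```text
clock: 5.5
position: [522.5, -299.6, 22.5]
ee_rot: [0.73, -0.684, 0.0, -0.0]
contact_force: [-0.4, -0.4, 2.0]
gripper_width: 13.1
grasp_force: 60.1
```

Gripped firmly: 13.1 mm, 60 N. Drawing the leg out.

Call:
pendant(deltas=[[[0,10,0],[0,0,0]],[[0,20,0],[0,0,0]],[[0,30,0],[0,0,0]],[[0,40,0],[0,0,0]],[[0,50,0],[0,0,0]],[[0,60,0],[0,0,0]],[[0,68,0],[0,0,0]],[[0,73,0],[0,0,0]],[[0,73,0],[0,0,0]],[[0,73,0],[0,0,0]]])

```text
clock: 6.5
position: [449.9, -304.3, 22.4]
ee_rot: [0.73, -0.684, 0.001, -0.0]
contact_force: [4.5, 2.0, 4.2]
gripper_width: 13.0
grasp_force: 60.5
```

```bash
python3 - <<'E'
from h import *
cap('wrist','w5'); cap('top','t5'); fit('w5'); s=arm.read_state(); print(s['position'],s['gripper_width'],s['grasp_force'],s['contact_force'])
a=cv2.imread('pics/w5.png')[150:370,240:440]; cv2.imwrite('pics/w5v.png',cv2.resize(a,None,fx=2.7,fy=2.7,interpolation=cv2.INTER_CUBIC))
E
```

```text
w5 plate 23036 mean [ 479.6 -304.3    8.2] rect [ 474.  -289.8] [234.2  92.3] 4.3
w5 fin 3887 mean [ 449.7 -303.6   84.9] rect [ 445.8 -301.5] [36.6 52.2] 23.5
lever 0
w5 clip 184 mean [ 450.1 -324.1   16.2] rect [ 450.1 -323.2] [ 3.7 20. ] 4.1
w5 pointer 50 mean [ 451.  -319.2   18.1] rect [ 451.  -323.6] [ 3.6 18.7] 5.7
[ 450.21253932 -304.30454852   22.45438267] 13.003799224366814 60.495341420173645 [5.17230722 2.65949039 4.43148685]
```

View pics/w5v.png

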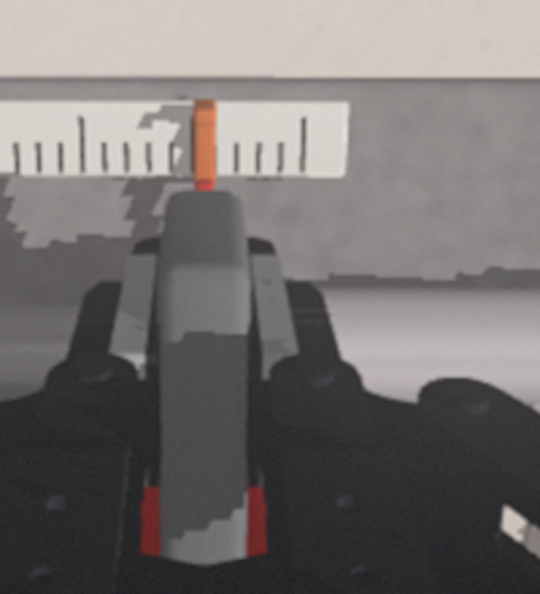

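The pointer at crop (205,185) sits directly under the clip at (204,140), well within a millimetre. I'll loosen slightly while shifting, so the far finger keeps holding the leg.

Call:
pendant(deltas=[[[0,0.8,0],[0,0,0]],[[0,0.8,0],[0,0,0]],[[0,0.8,0],[0,0,0]]], finger_gap=15.5)

```text
clock: 6.9
position: [449.6, -304.4, 22.2]
ee_rot: [0.73, -0.683, 0.001, -0.0]
contact_force: [4.4, 3.3, 1.7]
gripper_width: 15.7
grasp_force: 2.4
```

```bash
cat >> h.py <<'E'
def pc(f):
    "column centroids (px) of pointer and clip, wrist picture; and fin tip centre"
    X,p,ok=cloud(f); b,g,r=p[...,0],p[...,1],p[...,2]; z=X[...,2]; w=(X[...,0]>435)&(X[...,0]<465)&(X[...,1]<-300)&(z<30)
    th=0.0637
    for n,m in dict(clip=w&(r>g+50)&(g>b+25),pointer=w&(r>g+60)&(g<b+18)).items():
        q=X[m]; 
        if len(q): print(f,n,len(q),'cradle x',round(float(np.mean(q[:,0]*np.cos(th)+q[:,1]*np.sin(th))),2))
    m=(z>83)&(z<86.5)&(X[...,1]<-313)&(X[...,1]>-319)&(abs(r-b)<25)&ok; q=X[m]; c=q[:,0]*np.cos(th)+q[:,1]*np.sin(th); print('fin',len(c),round((np.percentile(c,2)+np.percentile(c,98))/2,2))
E
python3 - <<'E'
from h import *
pc('w5'); cap('wrist','w6'); pc('w6'); s=arm.read_state(); print(s['position'],s['gripper_width'],s['grasp_force'],s['contact_force'])
E
```

```text
w5 clip 184 cradle x 428.6
w5 pointer 21 cradle x 428.88
fin 622 425.81
w6 clip 185 cradle x 428.85
w6 pointer 24 cradle x 429.28
fin 636 425.94
[ 449.56451376 -304.36684439   22.20325067] 15.574420820923933 2.395501434803009 [4.86303217 2.7028364  3.00225305]
```

The leg stayed within 0.3 mm and the pad force is only the spring's. Sliding along the fin to push the lever.

Call:
pendant(deltas=[[[-5,0,0],[0,0,0]],[[-10,0,0],[0,0,0]],[[-15,0,0],[0,0,0]],[[-20,0,0],[0,0,0]],[[-25,0,0],[0,0,0]],[[-29,0,0],[0,0,0]],[[-33,0,0],[0,0,0]],[[-37,0,0],[0,0,0]],[[-40,0,0],[0,0,0]],[[-40,0,0],[0,0,0]]])

```text
clock: 7.95
position: [447.4, -265.4, 22.2]
ee_rot: [0.73, -0.683, 0.002, -0.0]
contact_force: [5.5, -2.8, -0.6]
gripper_width: 15.2
grasp_force: 2.4
```

```bash
python3 - <<'E'
from h import *
cap('wrist','w7'); pc('w7'); s=arm.read_state(); print(s['position'],s['gripper_width'],s['grasp_force'],s['contact_force'])
a=cv2.imread('pics/w7.png'); cv2.imwrite('pics/w7v.png',a)
E
```

```text
w7 clip 135 cradle x 428.87
fin 586 429.98
[ 447.4014663  -265.43127144   22.24668107] 15.086537222699882 2.4204332381486893 [ 5.79794974 -2.72431557  0.50520007]
```

View pics/w7v.png

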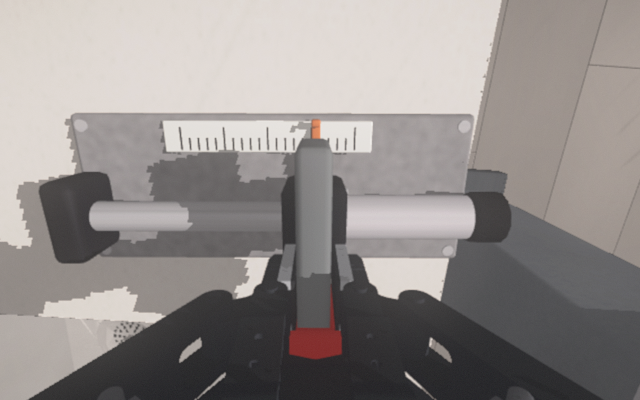

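The lever sits against the finger flanks at (316,340), with a push of about 2.8 N. The fin is still under the clip's column (315 vs 316). Continuing to the stop.

Call:
pendant(deltas=[[[-3,0,0],[0,0,0]],[[-6,0,0],[0,0,0]],[[-9,0,0],[0,0,0]],[[-11,0,0],[0,0,0]],[[-12,0,0],[0,0,0]],[[-13,0,0],[0,0,0]],[[-14,0,0],[0,0,0]],[[-14,0,0],[0,0,0]]])

```text
clock: 8.8
position: [446.6, -251.8, 22.2]
ee_rot: [0.73, -0.684, 0.002, -0.0]
contact_force: [4.8, -5.1, -1.0]
gripper_width: 15.3
grasp_force: 2.4
```

Call:
pendant(deltas=[[[-1,0,0],[0,0,0]],[[-2,0,0],[0,0,0]],[[-2,0,0],[0,0,0]]])

```text
clock: 9.1
position: [446.9, -250.9, 22.3]
ee_rot: [0.73, -0.683, 0.003, -0.0]
contact_force: [5.5, -9.5, -2.6]
gripper_width: 15.4
grasp_force: 2.2
```

```bash
python3 - <<'E'
from h import *
th=.0637
def fin(f):
    X,p,ok=cloud(f); z=X[...,2]; b,r=p[...,0],p[...,2]; m=ok&(z>83.5)&(z<86.5)&(abs(r-b)<25)&(abs(X[...,0]-450)<15)
    c=X[...,0]*np.cos(th)+X[...,1]*np.sin(th); L=[]
    for v in range(400):
        q=c[v][m[v]]
        if len(q)>15 and 12<np.ptp(q)<15.5: L.append((q.min()+q.max())/2)
    print(f,'fin',len(L),np.median(L).round(2) if L else '')
cap('wrist','w8'); cap('top','t8')
for f in('w7','w8'): fin(f); pc(f)
s=arm.read_state(); p=s['position']; d=p[:2]-[447.7,-280.4]; print(p,'cradle y',d@[-.0637,.998],'x',p[:2]@[.998,.0637],s['gripper_width'],s['contact_force'])
X,q,ok=cloud('t8'); r,g,b=q[...,2],q[...,1],q[...,0]; m=ok&(r>g+60)&(X[...,2]>60)&(abs(X[...,0]-447)<40)&(abs(X[...,1]+250)<60); w=X[m]; 
if len(w): print('lever top-cam',len(w),((w[:,:2]-[447.7,-280.4])@[-.0637,.998]).min(),((w[:,:2]-[447.7,-280.4])@[-.0637,.998]).max())
E
```

```text
w7 fin 136 429.99
w7 clip 135 cradle x 428.87
fin 586 429.98
w8 fin 183 430.33
w8 clip 84 cradle x 428.81
fin 667 430.25
[ 446.86347643 -250.89850181   22.33180716] cradle y 29.495781743080595 x 429.9875149073743 15.811665516894568 [  4.44852209 -10.37104867  -2.13018251]
```

The lever is at its stop: the push rose to 10 N at cradle y=29.5, where 29 was expected. Gripping the fin again here.

Call:
pendant(deltas=[[[0,0,0],[0,0,0]],[[0,0,0],[0,0,0]],[[0,0,0],[0,0,0]],[[0,0,0],[0,0,0]],[[0,0,0],[0,0,0]]], finger_gap=8)

```text
clock: 9.7
position: [447.1, -250.9, 22.5]
ee_rot: [0.73, -0.683, 0.003, -0.0]
contact_force: [5.7, -9.9, -2.2]
gripper_width: 13.2
grasp_force: 59.8
```

```bash
python3 - <<'E'
from h import *
th=.0637
def fin(f):
    X,p,ok=cloud(f); z=X[...,2]; b,r=p[...,0],p[...,2]; m=ok&(z>83.5)&(z<86.5)&(abs(r-b)<25)&(abs(X[...,0]-450)<15)
    c=X[...,0]*np.cos(th)+X[...,1]*np.sin(th); L=[]
    for v in range(400):
        q=c[v][m[v]]
        if len(q)>15 and 12<np.ptp(q)<15.5: L.append((q.min()+q.max())/2)
    print(f,'fin',len(L),np.median(L).round(2) if L else '')
cap('wrist','w9'); cap('top','t9')
for f in('w5','w6','w7','w8','w9'): fin(f)
s=arm.read_state(); p=s['position']; print(p,'x',p[:2]@[.998,.0637],s['gripper_width'],s['grasp_force'],s['contact_force'])
a=cv2.imread('pics/w9.png')[90:370,220:420]; cv2.imwrite('pics/w9v.png',cv2.resize(a,None,fx=2.1,fy=2.1,interpolation=cv2.INTER_CUBIC))
E
```

```text
w5 fin 88 429.34
w6 fin 75 429.8
w7 fin 136 429.99
w8 fin 183 430.33
w9 fin 190 429.76
[ 447.08351842 -250.89846155   22.54247504] x 430.20711938364184 13.120035571512261 59.83983099460602 [ 5.85820465 -9.21471436 -0.55584878]
```

View pics/w9v.png

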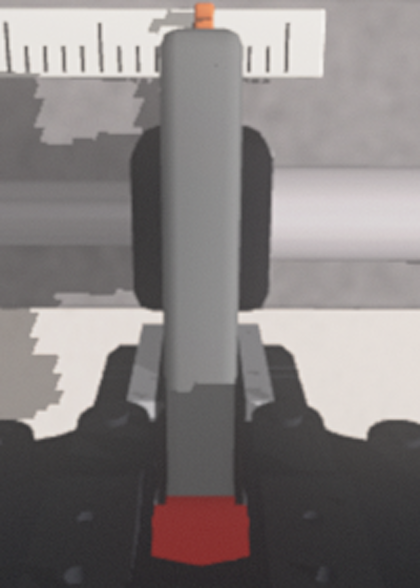

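The fin is gripped again at 60 N, its end centred at crop (202,40) under the clip at (204,15), with the lever against the fingers at its stop. The leg sits about 0.4 mm short of the first alignment, so I'll trim that and hand in.

Call:
pendant(deltas=[[[0,0.4,0],[0,0,0]],[[0,0.4,0],[0,0,0]],[[0,0.4,0],[0,0,0]],[[0,0.4,0],[0,0,0]]])

```text
clock: 10.2
position: [446.7, -250.9, 22.5]
ee_rot: [0.73, -0.684, 0.003, -0.0]
contact_force: [5.0, -10.3, -1.0]
gripper_width: 13.1
grasp_force: 59.8
```

```bash
python3 -c "
from bench import arm
print(arm.job_done())"
```

```text
the job is handed in; nothing more can be done
None
```

I handed the job in at 10.2 s with the leg at the orange mark to within about half a millimetre, the cam lever pushed to its closed stop, and the fin still gripped at 60 N; no verdict was shown.

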